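# Hook the parts tray out from under the instrument rack

## Task

Take the red-handled hook from its mat and use it, not the gripper, to draw the blue parts tray by its yellow handle out from under the wire rack until the tray sits square and snug against the aluminium fence of the bench stop; hold it there under a firm but gentle pull for about a second. Never yank, tip or lift the tray, then stand the hook upright back on its mat and let go, leaving the bottle, the jar and the mug where they are.

Things in the scene. Friction and masses are not known exactly. Their poses are not given: they have to be found in the camera images.
- hook: Hook tool, 0.3 kg, on the black mat. Steel foot 80 x 44 x 8 mm; red upright handle on it 70 (x) x 22 (y) mm, 8 to 62 mm high: pinch it across y near its top, from above. 8 mm steel rod leaves the handle towards +x at 50 mm height, runs to x = 130 mm and turns straight down there, as a peg 8 mm thick ending 10 mm above the foot's underside. Origin: centre of the foot's underside; z up.
- hook_tip (a point): Lowest point of the down-turned hook peg: x = 130 mm, y = 0, z = 10 mm in the hook's frame. The rod's axis lies 40 mm above it.
- tray: Blue open steel tray, 110 (x) x 130 (y) x 58 mm high, 0.65 to 0.95 kg, contents fixed; it slides on the bench, friction unknown (drag 3 to 8 N). Origin: centre of underside; +x points away from the handle, front wall at x = -55 mm. Seated: front wall on the fence, axes parallel to the stop's, handle overhanging the fence. Pulled on the fence with well over 15 N it can tip.
- tray_bar (a point): Middle of the cross bar of the yellow handle: bar 8 mm thick along the tray's y, at x = -83, z = 52 mm of the tray's frame (underside 48, top 56 mm above the bench). Legs at y = +-25 mm join it to the front wall. The gap between bar and wall is 24 mm (x) by 42 mm (y), open above and below: the hook's peg goes down into it.
- stop: Adjustable bench stop before the rack: a grey base bar, 24 (x) x 260 (y) x 24 mm, fixed; on its +x side a clamped aluminium fence 8 x 240 mm, 28 mm high, parallel to it. Fence face: somewhere between 10 and 38 mm from the base, not measured: feel for it. Origin: on the bench, middle of the base's +x face; +x to the tray. Firm pull: 4 to 15 N felt at rest on the fence; 25 N is a yank.
- rack: Fixed low rack: open grid of 8 mm steel bars along y, underside 146 mm above the bench, 44 mm apart, 220 mm deep (x = 0 to 220), 340 mm wide, a post at each corner. Origin: on the bench below the middle of its front bar; +x points under the rack. The tray's handle starts 20 to 40 mm behind the front bar. A small meter is fixed on its +y end (to 190 mm high).
- mat: Flat black rubber mat fixed to the bench, 160 (x) x 110 (y) x 3 mm, the hook's place. Origin: centre of its underside.
- bottle: White plastic bottle, 40 mm diameter, 110 mm high, standing under the rack beside the tray; leave alone. Origin: centre of its underside.
- jar: Amber jar, 48 mm diameter, 70 mm high, standing under the rack beside the tray; leave alone. Origin: centre of its underside.
- mug: White mug, 76 mm diameter, 90 mm high, handle to its +y, standing near the stop; leave alone. Origin: centre of its underside.
Mind the look-alikes: they are no part of the job. What is shaped like the hook but purple or turquoise is not meant. What is shaped like the tray but orange is not meant.

How it is judged:
By the outcome, as a careful person would: the job done as asked, in the order asked, and still so for the second after the job is handed in, with the robot touching nothing.
It also fails if it takes over 70 s, if anything falls off the work surface, if the arm or the gripper's body presses on something with over 40 N, if the wrist force passes 120 N, or if a joint passes its speed limit or range.

## Robot

A 6-joint arm with a two-finger parallel gripper is mounted at the origin on the work surface. World frame = base frame: x ahead of the robot, y to its left, z up, the work surface at z = 0. Lengths are in m, angles in rad, forces in N, time in s.
With the tool pointing down it reaches from about 0.35 to 0.975 m from the base axis. Payload 4.9 kg.
Tool frame: the origin (TCP) lies at the very end of the fingers, on their centre line; the grasp point (between the pads) lies 19 mm behind it (ctrl.grip_point_offset is the distance from the TCP to the grasp point, in m); z points along the fingers, y is the line along which they close (so a half turn about z gives the same grasp; the last joint's range is limited). The gripper opens to 85 mm and grips with 20 to 120 N. Pads are 22 mm wide; open, the fingers measure 114 mm over their backs; the gripper's body (76 mm by 85 mm) begins 54 mm behind the grasp point. The pads swing forward as they close: fully open they stand 13 mm farther back than shut.
Start: joints at [1.224, 0.053, 1.613, -0, 1.476, -0.119], TCP at [0.141, 0.609, 0.231] pointing down, gripper open.
Joint ranges: [-3.01, 3.01], [-1.01, 2.22], [0.06, 2.58], [-1.02, 4.17], [0.09, 2.62], [-3.14, 3.14]. Speed limits (rad/s): [2.57, 2.57, 3.14, 3.14, 3.14, 3.14].

## Interface

Orientations are given as a rotation vector (axis times angle).
In Python, from station import ctrl gives the robot as it stands.
- The arm moves only by the tool send_rows, never from a script. Its argument "rows" is a list of rows, each a list of 3 entries, a list of its own where there are three numbers: the finger opening in cm, from 0 to 8.54, then the shift along the tool's x, y, z in cm, then the turn about the tool's z in degrees. A call has 1 to 10 rows; each row shifts and turns the commanded pose from where the row before left it, along the tool's axes as they then stand; what a row does not reach is not made up. A row lasts 1/8 s, in which the tool goes at most 62.5 mm and 10.7 degrees, less where a joint would pass 70% of its speed; a pose out of reach is approached as far as the arm can. A call with a gripper value outside its range is refused whole. The fingers move at their own pace and stop on an object; "newtons" is the grip in N (left out, the last holds). Time passes only in rows, so rows that do not move let the fingers close. It gives the time, the measured TCP pose, the force, the opening and the grip force at its end, in the units of the state.
- ctrl.get_obs(): the state, without advancing time (a new reading comes with each control period).
- ctrl.get_image(name): name is "side" or "top"; returns a dict with "frame" (420x560x3 uint8, red, green, blue), "range_z" (420x560 float32, m along the optical axis (not along the pixel's ray), 0 where there is no reading), "fx", "fy", "cx", "cy" (pixels), "cam_to_world" (4x4, takes a point from camera to world coordinates). Camera axes: x right, y down, z forward; pixel columns grow to the right and rows downward; lengths in m; the calibration is good to about 2 mm. A picture is of the moment at which its call begins.
- ctrl.finish_job(): hands the job in; it is judged then, once.
The state is a dict: "t": time; "q": joint angles; "dq": joint speeds; "effort": joint torques, N m; "tool_pos": TCP position; "tool_rot": TCP orientation; "contact_force": force on the tool from outside, world axes, zero at the start; "wrist_torque": the same for the moment, N m; "opening": finger opening in m; "grip_force": force on a finger pad.
Only numpy, scipy, OpenCV 4.12 (cv2) and the standard library are available. Lean on these libraries where they do the work, as an engineer would, in place of code of your own. Each camera call takes 0.05 s, during which the arm holds its last target. There are 200 camera calls.

## Working session

There is one attempt and no reset: what is moved stays moved. The work goes in short steps, Python scripts to look and compute and a tool call to move; the robot and the scene stay as the last step left them, time stands still between calls to the robot, and variables do not carry over. Pictures are saved under pics/ and viewed, at most 10 in all, crops included, and the job is handed in when it is done.

Besides the shell and the picture viewer there is one more tool, called after "Call:" by a JSON object that holds its "name" and its "arguments". send_rows: Moves the arm, as the interface text tells. Its arguments: {"type":"object","properties":{"rows":{"type":"array","items":{"type":"array"}},"newtons":{"type":"number"}},"required":["rows"]}

```bash
mkdir -p pics; ls
cat > h.py <<'E'
import numpy as np, cv2
from station import ctrl
def grab(n):
    d=ctrl.get_image(n); return d
def cloud(d):
    z=d["range_z"]; v,u=np.mgrid[:z.shape[0],:z.shape[1]]
    P=np.stack([(u-d["cx"])/d["fx"]*z,(v-d["cy"])/d["fy"]*z,z,np.ones_like(z)],-1)@np.array(d["cam_to_world"]).T
    W=P[...,:3]; W[z==0]=np.nan; return W
E
python3 - <<'E'
from h import *
for n in("top","side"):
    d=grab(n); cv2.imwrite(f"pics/{n}1.png",cv2.resize(d["frame"][:,:,::-1],(784,588))); np.savez(f"{n}1.npz",W=cloud(d),f=d["frame"])
    print(n,d["fx"],np.round(d["cam_to_world"],3).tolist())
o=ctrl.get_obs(); print({k:np.round(v,3).tolist() for k,v in o.items()})
E
```

```text
pics
top 502.8685202507448 [[0.004, -0.991, 0.134, 0.322], [-1.0, -0.004, -0.002, -0.014], [0.002, -0.134, -0.991, 1.201], [0.0, 0.0, 0.0, 1.0]]
side 465.8778949564023 [[0.916, -0.204, 0.346, 0.121], [-0.401, -0.416, 0.816, -0.913], [-0.023, -0.886, -0.463, 0.597], [0.0, 0.0, 0.0, 1.0]]
{'t': 0.1, 'q': [1.224, 0.053, 1.614, -0.0, 1.476, -0.119], 'dq': [-0.001, -0.001, -0.003, 0.001, -0.0, 0.0], 'effort': [0.001, -39.49, -37.136, -0.0, 0.004, 0.0], 'tool_pos': [0.141, 0.608, 0.23], 'tool_rot': [-0.357, -3.121, 0.003], 'contact_force': [0.898, 0.733, 0.463], 'wrist_torque': [-0.023, 0.004, 0.036], 'grip_force': 0.0, 'opening': 0.085}
```

View pics/top1.png

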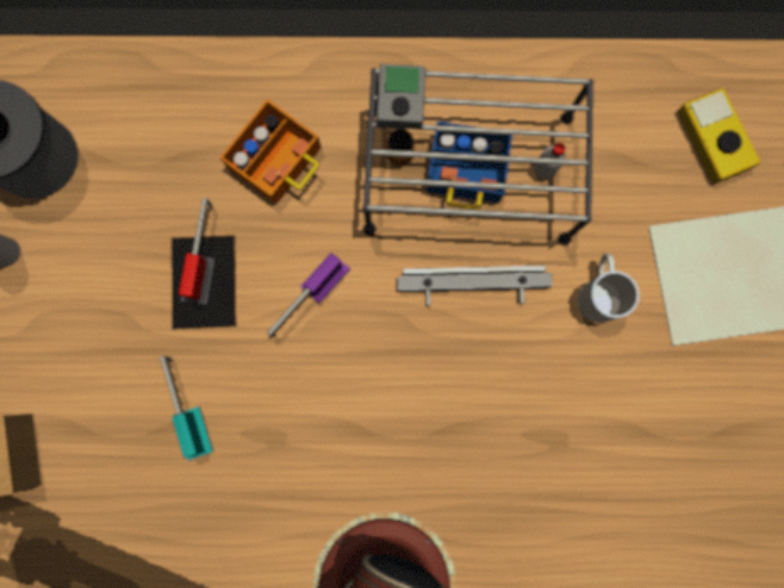

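View pics/side1.png

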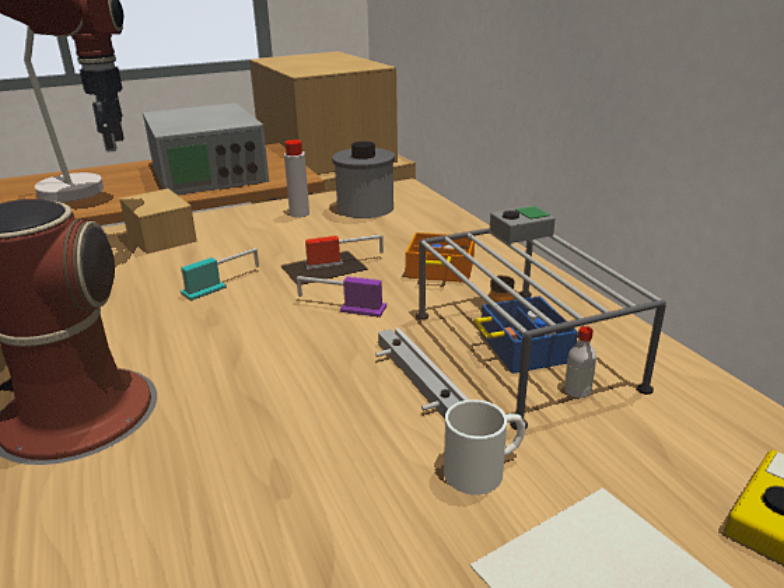

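The top view shows three hook shapes: red (195,275) on the black mat, purple (325,278) and turquoise (192,432). There are two trays: blue (470,160) under the rack and orange (270,150). The stop is at (475,280), the mug at (608,298), the bottle at (548,162) and the jar at (400,145). By the description I want the red hook and the blue tray. I'll measure them and check with a close crop.

```bash
cat > meas.py <<'E'
from h import *
def rect(P):
    (c,s,a)=cv2.minAreaRect((P[:,:2]*1000).astype(np.float32)); return np.round(c,1),np.round(s,1),round(a,1)
def px(x0,y0,x1,y1):
    m=np.zeros((420,560),bool); k=560/784; m[int(y0*k):int(y1*k),int(x0*k):int(x1*k)]=1; return m
E
python3 - <<'E'
from meas import *
D=np.load("top1.npz");W=D["W"];f=D["f"]
hsv=cv2.cvtColor(f,cv2.COLOR_RGB2HSV);H,S,V=[hsv[...,i].astype(int) for i in range(3)]
z=W[...,2]
def rep(n,m):
    P=W[m&np.isfinite(z)]; print(n,len(P),rect(P),"z",np.round(np.percentile(P[:,2],[5,50,95]),3), "med",np.round(np.median(P,0),3))
rep("hook handle",px(170,230,235,320)&((H<8)|(H>172))&(S>150)&(z>.045))
rep("rod",px(188,190,215,255)&(z>.035))
rep("mat",px(160,225,245,335)&(V<45)&(z<.02))
b=px(415,110,525,215)
rep("blue rim",b&(H>100)&(H<125)&(S>120)&(z>.048)&(z<.075))
rep("blue all",b&(H>100)&(H<125)&(S>120)&(z<.08))
rep("yellow",b&(H>20)&(H<34)&(S>170)&(V>120)&(z<.08)&(z>.035))
rep("stop",px(380,255,570,310)&(z>.014))
rep("fence",px(380,255,570,310)&(z>.014)&(V>170))
rep("rackfront",px(365,195,600,225)&(z>.135)&(z<.175))
rep("mug",px(575,250,645,330)&(z>.02))
img=f[60:240,60:420,::-1]
cv2.imwrite("pics/crop1.png",cv2.resize(img,(800,400),interpolation=cv2.INTER_CUBIC))
E
```

```text
hook handle 350 (array([503.2, 320.4]), array([23.7, 68.9]), 81.5) z [0.051 0.064 0.068] med [0.503 0.318 0.064]
rod 156 (array([585.9, 309. ]), array([ 11.8, 100.9]), 80.4) z [0.05  0.055 0.061] med [0.587 0.308 0.055]
mat 1842 (array([501.1, 314.2]), array([152.8, 103.2]), 3.0) z [-0.001  0.003  0.007] med [0.486 0.299 0.003]
blue rim 102 (array([ 699.9, -141.6]), array([136.6,  99.2]), 72.3) z [0.049 0.056 0.061] med [ 0.675 -0.138  0.056]
blue all 1071 (array([ 705.6, -140.1]), array([128.5, 110.6]), 81.4) z [0.    0.008 0.056] med [ 0.706 -0.145  0.008]
yellow 71 (array([ 635.4, -131.3]), array([57.5, 30.5]), 83.0) z [0.05  0.055 0.058] med [ 0.637 -0.111  0.055]
stop 1619 (array([ 495.2, -152.5]), array([ 61. , 259.5]), 2.0) z [0.017 0.024 0.03 ] med [ 0.504 -0.151  0.024]
fence 313 (array([ 497.3, -152.9]), array([ 58.2, 258.7]), 2.6) z [0.023 0.027 0.031] med [ 0.521 -0.155  0.027]
rackfront 742 (array([ 602.8, -141.5]), array([347.8,  43.1]), 87.3) z [0.148 0.153 0.156] med [ 0.588 -0.152  0.153]
mug 894 (array([ 482.6, -360.2]), array([101.4,  76.1]), 31.0) z [0.024 0.065 0.091] med [ 0.478 -0.367  0.065]
```

View pics/crop1.png

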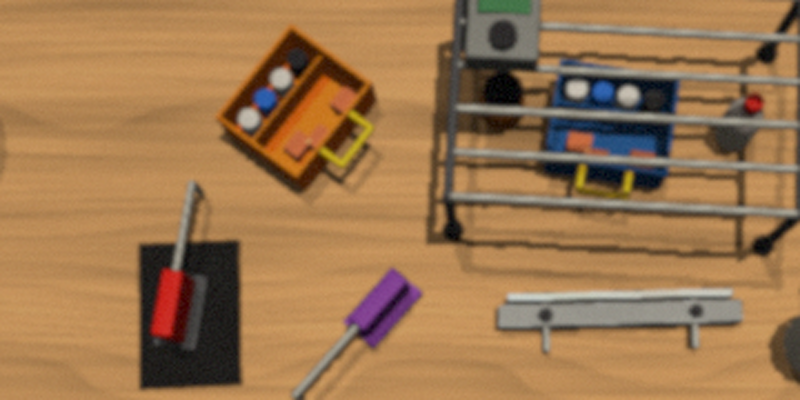

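The crop confirms it: the red hook stands on the black mat at crop (172,305) with its rod pointing at (192,188), roughly -8.5° yaw. The blue tray with the yellow handle is at crop (610,120). Next I move above the hook.

Call:
{"name": "send_rows", "arguments": {"rows": [[8.5,[-2.2,-1.0,0.3],0],[8.5,[-4.4,-2.1,0.5],0],[8.5,[-4.4,-2.1,0.5],0],[8.5,[-4.4,-2.1,0.5],0],[8.5,[-4.4,-2.1,0.5],0],[8.5,[-4.4,-2.1,0.5],0],[8.5,[-4.4,-2.1,0.5],0],[8.5,[-4.4,-2.1,0.5],0],[8.5,[-4.4,-2.1,0.5],0],[8.5,[-4.4,-2.1,0.5],-4.6]], "newtons": 90}}

```text
t: 1.35
tool_pos: [0.5042, 0.3193, 0.1826]
tool_rot: [-0.228, -3.133, 0.0]
contact_force: [0.0, 0.4, 0.2]
opening: 0.085
grip_force: 0.0
```

```bash
cat >> h.py <<'E'
from scipy.spatial.transform import Rotation as Rn
def to(x,y,z,yaw):
    """remaining shift (cm, tool axes) and turn (deg) from measured pose to TCP x,y,z with hook x-axis at yaw deg"""
    o=ctrl.get_obs(); R=Rn.from_rotvec(o["tool_rot"]).as_matrix()
    s=R.T@(np.array([x,y,z])-o["tool_pos"])*100
    cur=np.degrees(np.arctan2(-R[1,0],-R[0,0]))
    print("shift",s.round(2),"turn",round(cur-yaw,2),"pos",np.round(o["tool_pos"],4),"yaw",round(cur,2),"F",np.round(o["contact_force"],2),"t",o["t"],"tilt",R[:,2].round(3))
E
python3 -c "
from h import *
to(.503,.320,.032,-8.5)"
```

```text
shift [ 0.12  0.06 15.06] turn 0.17 pos [0.5042 0.3193 0.1826] yaw -8.33 F [0.04 0.41 0.16] t 1.35 tilt [-0.001 -0.    -1.   ]
```

Call:
{"name": "send_rows", "arguments": {"rows": [[8.5,[0.1,0,2.0],0.2],[8.5,[0,0.1,3.0],0],[8.5,[0,0,3.0],0],[8.5,[0,0,3.0],0],[8.5,[0,0,2.0],0],[8.5,[0,0,1.5],0],[8.5,[0,0,0.5],0],[2.0,[0,0,0],0],[1.0,[0,0,0],0],[1.0,[0,0,0],0]]}}

```text
t: 2.6
tool_pos: [0.5032, 0.322, 0.0343]
tool_rot: [0.237, 3.131, 0.001]
contact_force: [-0.8, -0.6, 0.7]
opening: 0.0314
grip_force: 0.0
```

Call:
{"name": "send_rows", "arguments": {"rows": [[1.0,[0,0,0],0],[1.0,[0,0,0],0],[1.0,[0,0,0],0]]}}

```text
t: 2.98
tool_pos: [0.5033, 0.3221, 0.0343]
tool_rot: [0.237, 3.131, 0.002]
contact_force: [-0.2, 1.0, 4.8]
opening: 0.0208
grip_force: 89.0
```

Call:
{"name": "send_rows", "arguments": {"rows": [[1.0,[0,0,-0.5],0],[1.0,[0,0,-1.5],0],[1.0,[0,0,-2.0],0],[1.0,[0,0,-2.5],0],[1.0,[0,0,-2.5],0],[1.0,[0,0,-1.0],0],[1.0,[0,0,0],0]]}}

```text
t: 3.85
tool_pos: [0.5031, 0.322, 0.1346]
tool_rot: [0.237, 3.131, 0.002]
contact_force: [-0.2, -1.0, -3.6]
opening: 0.0207
grip_force: 88.1
```

Run:
```python
from meas import *
to(.400,-.13,.134,1.5)
d=grab("top");W=cloud(d);f=d["frame"];np.savez("top2.npz",W=W,f=f);z=W[...,2]
# rod: points z .12-.17 near gripper
o=ctrl.get_obs();p=o["tool_pos"]
m=(z>.125)&(z<.17)&(W[...,0]>p[0]+.06)&(W[...,0]<p[0]+.18)&(abs(W[...,1]-p[1])<.06)
P=W[m];print(len(P),rect(P),P.min(0),P.max(0),np.median(P,0))
V=f.max(-1)
# fence and base line fits
T=np.load("top1.npz");W0=T["W"];z0=W0[...,2]
st=px(380,255,570,310)
for zl,zh in((.0255,.035),(.02,.0255)):
    P=W0[st&(z0>zl)&(z0<zh)]
    y=P[:,1];b=np.arange(-.26,-.04,.02);e=[(yy,P[abs(y-yy)<.01,0].max(),P[abs(y-yy)<.01,0].min()) for yy in b if (abs(y-yy)<.01).sum()>5]
    print(zl,np.round(e,3).tolist())
```

```text
shift [  3.39 -46.23  -0.  ] turn -10.15 pos [0.5031 0.322  0.1346] yaw -8.65 F [-0.23 -1.01 -3.61] t 3.85 tilt [ 0.002  0.001 -1.   ]
146 (array([599.6, 306.4]), array([ 9.1, 74. ]), 82.2) [0.56313082 0.2976992  0.13083757] [0.63638194 0.31521836 0.16265714] [0.60253615 0.30546941 0.15564144]
0.0255 [[-0.26, 0.526, 0.495], [-0.24, 0.526, 0.492], [-0.22, 0.526, 0.492], [-0.2, 0.526, 0.492], [-0.18, 0.526, 0.492], [-0.16, 0.523, 0.49], [-0.14, 0.523, 0.489], [-0.12, 0.523, 0.492], [-0.1, 0.523, 0.489], [-0.08, 0.522, 0.487], [-0.06, 0.521, 0.487]]
0.02 [[-0.26, 0.526, 0.493], [-0.24, 0.527, 0.472], [-0.22, 0.524, 0.476], [-0.2, 0.524, 0.491], [-0.18, 0.526, 0.49], [-0.16, 0.524, 0.49], [-0.14, 0.523, 0.49], [-0.12, 0.523, 0.49], [-0.1, 0.524, 0.487], [-0.08, 0.523, 0.466], [-0.06, 0.519, 0.487]]
```

Call:
{"name": "send_rows", "arguments": {"rows": [[1.0,[0.8,-2.0,0],0],[1.0,[1.2,-4.0,0],0],[1.0,[0.7,-4.5,0],0],[1.0,[0.7,-5.0,0],0],[1.0,[0,-5.0,0],0],[1.0,[0,-5.5,0],0],[1.0,[0,-5.5,0],0],[1.0,[0,-5.5,0],0],[1.0,[0,-5.0,0],0],[1.0,[0,-3.0,0],0]]}}

```text
t: 5.15
tool_pos: [0.3998, -0.1197, 0.132]
tool_rot: [-0.24, -3.13, -0.001]
contact_force: [0.3, 0.0, -2.3]
opening: 0.0207
grip_force: 88.8
```

Call:
{"name": "send_rows", "arguments": {"rows": [[1.0,[0,-1.5,0],0],[1.0,[0,0,1.0],-3.4],[1.0,[0,0,2.0],-3.4],[1.0,[0,0,1.6],-3.4],[1.0,[0,0,0],0],[1.0,[0,0,0],0]]}}

```text
t: 5.9
tool_pos: [0.3992, -0.1326, 0.0876]
tool_rot: [-0.042, 3.141, 0.0]
contact_force: [0.4, -0.1, -3.0]
opening: 0.0209
grip_force: 88.8
```

Run:
```python
from meas import *
to(.509,-.1334,.088,1.5)
d=grab("top");W=cloud(d);f=d["frame"];z=W[...,2]
hsv=cv2.cvtColor(f,cv2.COLOR_RGB2HSV);H,S,V=[hsv[...,i].astype(int) for i in range(3)]
b=px(415,110,525,215)
Y=W[b&(H>20)&(H<34)&(S>140)&(V>90)&(z<.08)&(z>.04)]
a=np.radians(-8.6);ex=np.array([np.cos(a),np.sin(a)]);ey=np.array([-ex[1],ex[0]])
B=np.array([.6235,-.1277]);q=(Y[:,:2]-B)@np.c_[ex,ey]*1000
print(len(Y),np.histogram(q[:,0],np.arange(-12,40,4)),np.histogram(q[:,1],np.arange(-40,41,5)))
p=ctrl.get_obs()["tool_pos"]
m=(z>.07)&(z<.125)&(W[...,0]>p[0]+.055)&(W[...,0]<p[0]+.17)&(abs(W[...,1]-p[1])<.04)
P=W[m];print(len(P),rect(P),P[:,0].max()-p[0])
cv2.imwrite("pics/top3.png",cv2.resize(f[70:270,210:460,::-1],(750,600),interpolation=cv2.INTER_CUBIC))
d=grab("side");cv2.imwrite("pics/side3.png",cv2.resize(d["frame"][130:350,200:500,::-1],(800,587),interpolation=cv2.INTER_CUBIC))
```

```text
shift [-10.97  -0.38  -0.04] turn 0.04 pos [ 0.3992 -0.1326  0.0876] yaw 1.54 F [ 0.42 -0.12 -3.  ] t 5.9 tilt [ 0.  0. -1.]
123 (array([ 0,  0, 22, 31, 11,  9, 12, 13, 12, 10,  3,  0]), array([-12,  -8,  -4,   0,   4,   8,  12,  16,  20,  24,  28,  32,  36])) (array([ 0,  3, 27, 12,  5,  6,  6,  5,  4,  5,  4,  9, 26, 11,  0,  0]), array([-40, -35, -30, -25, -20, -15, -10,  -5,   0,   5,  10,  15,  20,
        25,  30,  35,  40]))
48 (array([ 517.9, -129.7]), array([27.8,  7.2]), 1.7) 0.13237911281743675
```

View pics/top3.png

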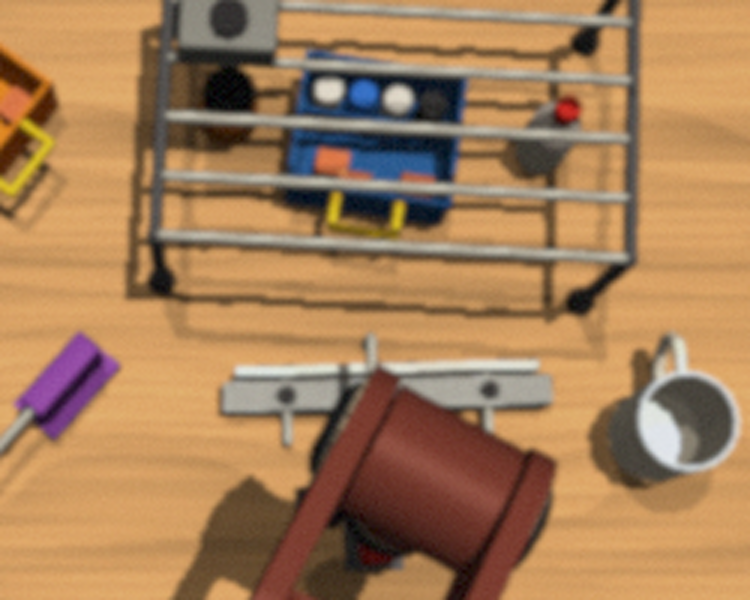

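The picture shows the rod end at (370,345), the yellow bar at (365,232) and the gap behind it, with the arm clear of the rack. I'll advance above the bar.

Call:
{"name": "send_rows", "arguments": {"rows": [[1.0,[-0.8,0,0],0],[1.0,[-1.5,-0.2,0],0],[1.0,[-2.0,-0.2,0],0],[1.0,[-2.0,0,0],0],[1.0,[-2.0,0,0],0],[1.0,[-1.7,0,0],0],[1.0,[-1.0,0,0],0],[1.0,[0,0,0],0]]}}

```text
t: 7.0
tool_pos: [0.5097, -0.1339, 0.0875]
tool_rot: [-0.043, 3.141, -0.0]
contact_force: [-0.5, -0.4, -3.6]
opening: 0.0208
grip_force: 88.9
```

Run:
```python
from meas import *
to(.509,-.1334,.058,1.5)
d=grab("side");cv2.imwrite("pics/side4.png",cv2.resize(d["frame"][150:330,240:480,::-1],(800,600),interpolation=cv2.INTER_CUBIC))
```

```text
shift [0.07 0.06 2.95] turn 0.07 pos [ 0.5097 -0.1339  0.0875] yaw 1.57 F [-0.53 -0.37 -3.57] t 7.0 tilt [ 0. -0. -1.]
```

View pics/side4.png

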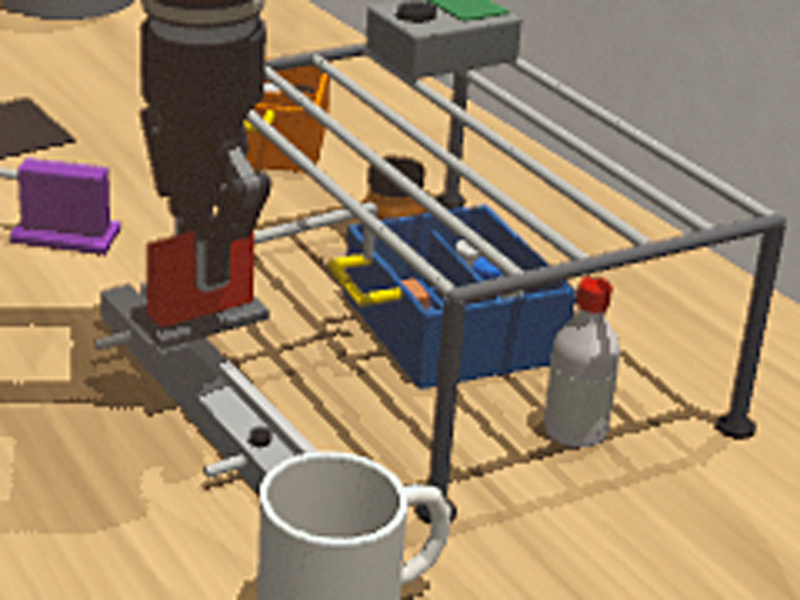

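The side view shows the peg at (370,235), above the gap between the bar (345,270) and the wall. The foot (205,320) is above the bench stop, so I can only lower about 23 mm: that leaves the foot at 33 mm and the peg tip at 43 mm, under the bar.

Call:
{"name": "send_rows", "arguments": {"rows": [[1.0,[0,0,0.4],0],[1.0,[0,0,0.5],0],[1.0,[0,0,0.5],0],[1.0,[0,0,0.5],0],[1.0,[0,0,0.4],0],[1.0,[0,0,0],0],[1.0,[0,0,0],0]]}}

```text
t: 7.92
tool_pos: [0.5092, -0.134, 0.0644]
tool_rot: [-0.042, 3.141, -0.0]
contact_force: [0.3, 0.8, -2.9]
opening: 0.0209
grip_force: 88.9
```

Run:
```python
from meas import *
to(.373,-.137,.0643,1.5)
d=grab("side");cv2.imwrite("pics/side5.png",cv2.resize(d["frame"][190:290,290:430,::-1],(784,560),interpolation=cv2.INTER_CUBIC))
```

```text
shift [1.362e+01 6.000e-02 1.000e-02] turn 0.05 pos [ 0.5092 -0.134   0.0644] yaw 1.55 F [ 0.35  0.77 -2.92] t 7.925 tilt [ 0. -0. -1.]
```

View pics/side5.png

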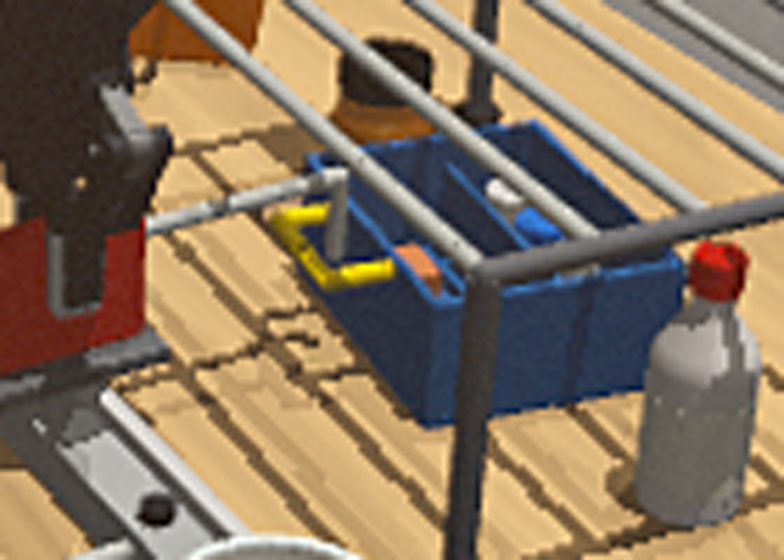

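The peg (335,215) is inside the gap behind the yellow bar (305,250), so I can start a gentle pull.

Call:
{"name": "send_rows", "arguments": {"rows": [[1.0,[0.2,0,0],0],[1.0,[0.2,0,0],0],[1.0,[0.2,0,0],0],[1.0,[0.2,0,0],0],[1.0,[0.2,0,0],0],[1.0,[0.2,0,0],0],[1.0,[0.2,0,0],0],[1.0,[0.2,0,0],0]]}}

```text
t: 8.98
tool_pos: [0.4933, -0.1344, 0.0645]
tool_rot: [-0.042, 3.141, -0.0]
contact_force: [4.4, -0.4, -3.4]
opening: 0.0206
grip_force: 88.5
```

Call:
{"name": "send_rows", "arguments": {"rows": [[1.0,[0.3,0,0],0],[1.0,[0.4,0,0],0],[1.0,[0.4,0,0],0],[1.0,[0.4,0,0],0],[1.0,[0.4,0,0],0],[1.0,[0.4,0,0],0],[1.0,[0.4,0,0],0],[1.0,[0.4,0,0],0],[1.0,[0.4,0,0],0],[1.0,[0.4,0,0],0]]}}

```text
t: 10.22
tool_pos: [0.4539, -0.1354, 0.0643]
tool_rot: [-0.042, 3.141, -0.0]
contact_force: [4.5, -0.5, -4.0]
opening: 0.021
grip_force: 88.5
```

Call:
{"name": "send_rows", "arguments": {"rows": [[1.0,[0.4,0,0],0],[1.0,[0.5,0,0],0],[1.0,[0.5,0,0],0],[1.0,[0.5,0,0],0],[1.0,[0.5,0,0],0],[1.0,[0.5,0,0],0],[1.0,[0.4,0,0],0],[1.0,[0.3,0,0],0],[1.0,[0.2,0,0],0],[1.0,[0.2,0,0],0]]}}

```text
t: 11.48
tool_pos: [0.414, -0.1365, 0.0643]
tool_rot: [0.043, -3.141, -0.0]
contact_force: [3.8, 0.6, -3.5]
opening: 0.0206
grip_force: 88.6
```

```bash
cat > tr.py <<'E'
from meas import *
to(.373,-.137,.0643,1.5)
d=grab("top");W=cloud(d);f=d["frame"];z=W[...,2]
hsv=cv2.cvtColor(f,cv2.COLOR_RGB2HSV);H,S,V=[hsv[...,i].astype(int) for i in range(3)]
m=px(400,100,545,300)&(H>100)&(H<125)&(S>120)&(z<.08)
P=W[m];print(rect(P))
# front face: rim points, min x per y
R=P[P[:,2]>.035];e=np.array([(y,R[abs(R[:,1]-y)<.006,0].min()) for y in np.arange(-.2,-.06,.01) if (abs(R[:,1]-y)<.006).sum()>2])
print(np.round(e,4).tolist(),np.degrees(np.arctan(-np.polyfit(e[:,0],e[:,1],1)[0])))
E
python3 tr.py
```

```text
shift [4.1  0.06 0.  ] turn 0.05 pos [ 0.414  -0.1365  0.0643] yaw 1.55 F [ 3.81  0.6  -3.45] t 11.475 tilt [-0.  0. -1.]
(array([ 650.7, -109. ]), array([183.1, 171. ]), 87.2)
[[-0.2, 0.5616], [-0.19, 0.5613], [-0.18, 0.5618], [-0.17, 0.5624], [-0.16, 0.5645], [-0.15, 0.5634], [-0.14, 0.5639], [-0.13, 0.5646], [-0.12, 0.5654], [-0.11, 0.5666], [-0.1, 0.5661], [-0.09, 0.5662], [-0.08, 0.5666], [-0.07, 0.567]] -2.6551365031115317
```

Call:
{"name": "send_rows", "arguments": {"rows": [[1.0,[0.3,0,0],0],[1.0,[0.4,0,0],0],[1.0,[0.4,0,0],0],[1.0,[0.4,0,0],0],[1.0,[0.4,0,0],0],[1.0,[0.4,0,0],0],[1.0,[0.4,0,0],0],[1.0,[0.3,0,0],0],[1.0,[0.2,0,0],0],[1.0,[0.1,0,0],0]]}}

```text
t: 12.78
tool_pos: [0.381, -0.1374, 0.0643]
tool_rot: [-0.042, 3.141, -0.0]
contact_force: [4.5, -0.9, -4.0]
opening: 0.0208
grip_force: 88.6
```

Call:
{"name": "send_rows", "arguments": {"rows": [[1.0,[0.1,0,0],0],[1.0,[0.1,0,0],0],[1.0,[0.1,0,0],0],[1.0,[0.1,0,0],0]]}}

```text
t: 13.28
tool_pos: [0.3771, -0.1375, 0.0643]
tool_rot: [0.042, -3.141, 0.0]
contact_force: [4.9, -0.3, -3.5]
opening: 0.021
grip_force: 88.6
```

Call:
{"name": "send_rows", "arguments": {"rows": [[1.0,[0.1,0,0],0],[1.0,[0.1,0,0],0]]}}

```text
t: 13.52
tool_pos: [0.3754, -0.1378, 0.0644]
tool_rot: [-0.042, 3.14, -0.001]
contact_force: [6.4, -1.7, -5.3]
opening: 0.0208
grip_force: 88.5
```

Call:
{"name": "send_rows", "arguments": {"rows": [[1.0,[0.1,0,0],0]]}}

```text
t: 13.65
tool_pos: [0.3744, -0.138, 0.0644]
tool_rot: [-0.042, 3.14, -0.002]
contact_force: [7.3, -1.8, -3.8]
opening: 0.0208
grip_force: 88.4
```

Call:
{"name": "send_rows", "arguments": {"rows": [[1.0,[0.05,0,0],0]]}}

```text
t: 13.78
tool_pos: [0.374, -0.1381, 0.0645]
tool_rot: [-0.041, 3.14, -0.002]
contact_force: [5.8, -1.9, -4.8]
opening: 0.021
grip_force: 88.4
```

Call:
{"name": "send_rows", "arguments": {"rows": [[1.0,[0.05,0,0],0]]}}

```text
t: 13.9
tool_pos: [0.3735, -0.1382, 0.0645]
tool_rot: [-0.041, 3.14, -0.002]
contact_force: [6.6, -2.3, -5.5]
opening: 0.0213
grip_force: 88.4
```

```bash
python3 tr.py
```

```text
shift [0.05 0.12 0.02] turn 0.0 pos [ 0.3735 -0.1382  0.0645] yaw 1.5 F [ 6.6  -2.3  -5.46] t 13.9 tilt [ 0.001 -0.002 -1.   ]
(array([ 624.3, -123.8]), array([217.2, 139.8]), 10.1)
[[-0.2, 0.5347], [-0.19, 0.5259], [-0.18, 0.5257], [-0.17, 0.5254], [-0.16, 0.5267], [-0.15, 0.5245], [-0.14, 0.5242], [-0.13, 0.5241], [-0.12, 0.5238], [-0.11, 0.5889], [-0.1, 0.5232], [-0.09, 0.5233], [-0.08, 0.5232], [-0.07, 0.5225]] -1.043832913079665
```

Call:
{"name": "send_rows", "arguments": {"rows": [[1.0,[0.05,0,0],0],[1.0,[0.05,0,0],0]]}}

```text
t: 14.2
tool_pos: [0.3731, -0.1383, 0.0646]
tool_rot: [-0.041, 3.138, -0.003]
contact_force: [10.9, -1.9, -7.9]
opening: 0.0206
grip_force: 88.2
```

Call:
{"name": "send_rows", "arguments": {"rows": [[1.0,[0.05,0,0],0]]}}

```text
t: 14.32
tool_pos: [0.3731, -0.1383, 0.0646]
tool_rot: [-0.041, 3.137, -0.003]
contact_force: [14.1, -2.6, -9.2]
opening: 0.0202
grip_force: 88.1
```

The front wall now follows the fence slope of about 1.6°, and the force rises at a standstill, so the tray is seated. I'll ease off to about 10 N, drop the hook slightly to relieve the vertical friction, and hold.

Call:
{"name": "send_rows", "arguments": {"rows": [[1.0,[-0.03,0,0.05],0],[1.0,[0,0,0],0]]}}

```text
t: 14.58
tool_pos: [0.3731, -0.1383, 0.0643]
tool_rot: [-0.041, 3.138, -0.003]
contact_force: [10.0, -2.6, -5.8]
opening: 0.0206
grip_force: 88.3
```

Call:
{"name": "send_rows", "arguments": {"rows": [[1.0,[0,0,0.02],0],[1.0,[0,0,0],0],[1.0,[0,0,0],0],[1.0,[0,0,0],0],[1.0,[0,0,0],0],[1.0,[0,0,0],0]]}}

```text
t: 15.32
tool_pos: [0.3731, -0.1383, 0.0642]
tool_rot: [-0.041, 3.138, -0.003]
contact_force: [8.5, -2.4, -6.2]
opening: 0.0208
grip_force: 88.3
```

Call:
{"name": "send_rows", "arguments": {"rows": [[1.0,[0,0,0],0],[1.0,[0,0,0],0],[1.0,[0,0,0],0],[1.0,[0,0,0],0],[1.0,[0,0,0],0],[1.0,[0,0,0],0]]}}

```text
t: 16.08
tool_pos: [0.3731, -0.1383, 0.0642]
tool_rot: [-0.041, 3.138, -0.003]
contact_force: [8.8, -1.0, -6.5]
opening: 0.021
grip_force: 88.3
```

Run:
```python
exec(open("tr.py").read())
d=grab("side");cv2.imwrite("pics/side6.png",cv2.resize(d["frame"][190:310,240:400,::-1],(800,600),interpolation=cv2.INTER_CUBIC))
```

```text
shift [ 0.    0.13 -0.01] turn -0.0 pos [ 0.3731 -0.1383  0.0642] yaw 1.5 F [ 8.75 -0.99 -6.5 ] t 16.075 tilt [ 0.003 -0.002 -1.   ]
(array([ 635.5, -117.9]), array([248. , 144.7]), 13.2)
[[-0.2, 0.5335], [-0.19, 0.5254], [-0.18, 0.5256], [-0.17, 0.525], [-0.16, 0.5262], [-0.15, 0.5246], [-0.14, 0.5241], [-0.13, 0.5234], [-0.12, 0.5234], [-0.11, 0.5885], [-0.1, 0.5232], [-0.09, 0.5225], [-0.08, 0.5227], [-0.07, 0.5226]] -1.2037116338298353
```

View pics/side6.png

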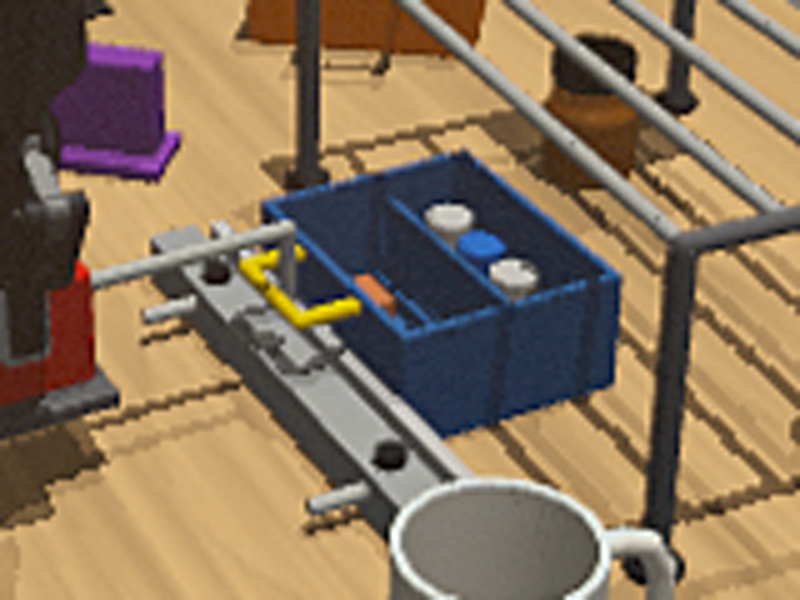

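The tray sits flat with its front wall along the fence (210,225)–(465,475), and the peg (288,255) is behind the bar. It held about 9 N for 1.5 s. Now I unhook: forward 7 mm, then straight up.

Call:
{"name": "send_rows", "arguments": {"rows": [[1.0,[-0.2,0,0],0],[1.0,[-0.3,0,0],0],[1.0,[-0.3,0,0],0],[1.0,[0,0,0],0]]}}

```text
t: 16.68
tool_pos: [0.3796, -0.1372, 0.0633]
tool_rot: [0.043, -3.14, -0.001]
contact_force: [0.3, -0.4, -3.6]
opening: 0.0209
grip_force: 88.9
```

Call:
{"name": "send_rows", "arguments": {"rows": [[1.0,[0,0,-0.3],0],[1.0,[0,0,-0.5],0],[1.0,[0,0,-0.8],0],[1.0,[0,0,-1.2],0],[1.0,[0,0,-1.5],0],[1.0,[0,0,-1.7],0],[1.0,[0,0,-1.0],0],[1.0,[0,0,0],0]]}}

```text
t: 17.68
tool_pos: [0.3806, -0.1378, 0.135]
tool_rot: [-0.042, 3.139, -0.002]
contact_force: [0.0, -0.4, -3.2]
opening: 0.0206
grip_force: 88.9
```

```bash
python3 tr.py; python3 -c "
from h import *
to(.45,.318,.134,1.5); to(.503,.321,.134,-8.5)"
```

```text
shift [0.77 0.11 7.07] turn 0.05 pos [ 0.3806 -0.1378  0.135 ] yaw 1.55 F [ 0.01 -0.44 -3.2 ] t 17.675 tilt [ 0.002 -0.001 -1.   ]
(array([ 637.9, -117.9]), array([250.4, 144.2]), 12.7)
[[-0.2, 0.5348], [-0.19, 0.5256], [-0.18, 0.5251], [-0.17, 0.5251], [-0.16, 0.5251], [-0.15, 0.5268], [-0.14, 0.5244], [-0.13, 0.5239], [-0.12, 0.5234], [-0.11, 0.5888], [-0.1, 0.5231], [-0.09, 0.5227], [-0.08, 0.5226], [-0.07, 0.5226]] -1.002764625985
shift [-8.220e+00  4.534e+01 -1.000e-02] turn 0.05 pos [ 0.3801 -0.1375  0.134 ] yaw 1.55 F [-0.3   0.78 -3.63] t 17.725 tilt [ 0.001 -0.    -1.   ]
shift [-1.353e+01  4.550e+01 -1.000e-02] turn 10.05 pos [ 0.3801 -0.1375  0.134 ] yaw 1.55 F [-0.3   0.78 -3.63] t 17.725 tilt [ 0.001 -0.    -1.   ]
```

The tray stayed seated. I'm carrying the hook back to the mat.

Call:
{"name": "send_rows", "arguments": {"rows": [[1.0,[0,2.0,0],0],[1.0,[0,4.0,0],0],[1.0,[0,5.0,0],0],[1.0,[0,5.0,0],0],[1.0,[-1.0,5.0,0],0],[1.0,[-2.0,5.0,0],0],[1.0,[-3.0,5.0,0],0],[1.0,[-3.0,5.0,0],0],[1.0,[-2.5,5.0,0],0],[1.0,[-1.5,3.0,0],0]]}}

```text
t: 18.98
tool_pos: [0.498, 0.3081, 0.1321]
tool_rot: [0.045, -3.139, 0.001]
contact_force: [-0.5, -0.6, -3.2]
opening: 0.0205
grip_force: 89.1
```

Call:
{"name": "send_rows", "arguments": {"rows": [[1.0,[0,1.0,0.5],0],[1.0,[0,0,2.0],0],[1.0,[0,0,2.5],0],[1.0,[0,0,2.0],0],[1.0,[0,0,1.3],0],[1.0,[0,0,0.6],0],[1.0,[0,0,0.3],0],[1.0,[0,0,0],0]]}}

```text
t: 19.98
tool_pos: [0.4982, 0.3162, 0.0422]
tool_rot: [-0.042, 3.14, 0.001]
contact_force: [-0.3, 0.5, -3.2]
opening: 0.0206
grip_force: 89.2
```

```bash
python3 -c "
from h import *
to(.498,.316,.0343,1.5)
d=grab('side');cv2.imwrite('pics/side7.png',cv2.resize(d['frame'][120:240,170:330,::-1],(800,600),interpolation=cv2.INTER_CUBIC))"
```

```text
shift [ 0.02 -0.02  0.79] turn 0.05 pos [0.4982 0.3162 0.0422] yaw 1.55 F [-0.32  0.51 -3.22] t 19.975 tilt [ 0.001  0.    -1.   ]
```

View pics/side7.png

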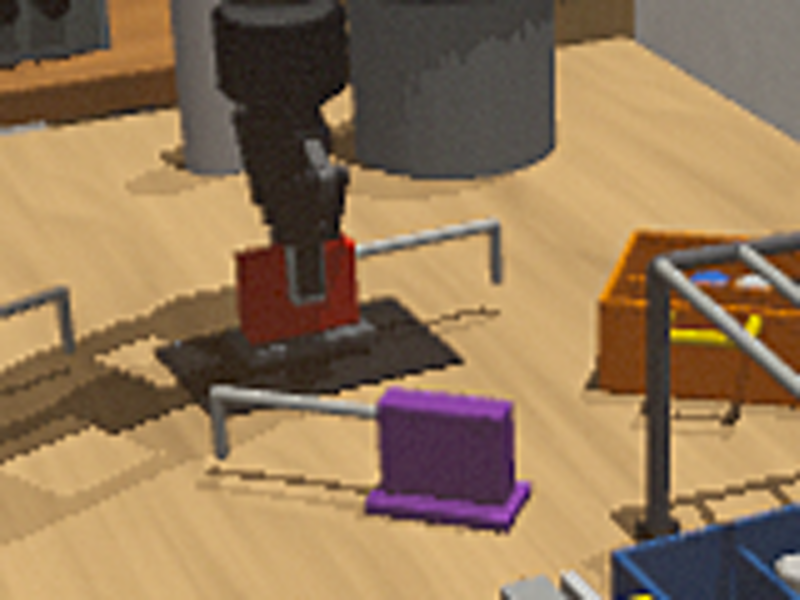

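The hook is upright over the mat centre (310,335), about 8 mm above it. I'll lower until I feel contact.

Call:
{"name": "send_rows", "arguments": {"rows": [[1.0,[0,0,0.3],0],[1.0,[0,0,0.25],0],[1.0,[0,0,0.15],0],[1.0,[0,0,0],0]]}}

```text
t: 20.52
tool_pos: [0.4977, 0.3159, 0.0345]
tool_rot: [0.043, -3.141, 0.0]
contact_force: [-0.1, -0.1, -3.0]
opening: 0.0207
grip_force: 89.2
```

Call:
{"name": "send_rows", "arguments": {"rows": [[1.0,[0,0,0.07],0],[1.0,[0,0,0],0]]}}

```text
t: 20.78
tool_pos: [0.4978, 0.316, 0.0343]
tool_rot: [-0.042, 3.141, 0.0]
contact_force: [-1.7, -0.0, 0.6]
opening: 0.0209
grip_force: 89.8
```

Contact felt. Now I open the fingers and go up.

Call:
{"name": "send_rows", "arguments": {"rows": [[1.0,[0,0,0.03],0],[2.6,[0,0,0],0],[3.5,[0,0,0],0],[5.0,[0,0,0],0],[6.0,[0,0,0],0],[6.0,[0,0,0],0],[6.0,[0,0,0],0]]}}

```text
t: 21.65
tool_pos: [0.4977, 0.316, 0.0336]
tool_rot: [-0.043, 3.141, -0.0]
contact_force: [-0.1, -0.4, 0.0]
opening: 0.0603
grip_force: 0.0
```

Call:
{"name": "send_rows", "arguments": {"rows": [[6.0,[0,0,-0.5],0],[6.0,[0,0,-1.5],0],[6.0,[0,0,-3.0],0],[6.0,[0,0,-4.0],0],[6.0,[0,0,-4.0],0],[6.0,[3.0,0,-3.0],0],[6.0,[5.0,0,0],0],[6.0,[3.0,0,0],0],[6.0,[0,0,0],0]]}}

```text
t: 22.78
tool_pos: [0.3866, 0.3132, 0.1949]
tool_rot: [-0.045, 3.139, 0.002]
contact_force: [0.0, -0.5, 0.6]
opening: 0.0602
grip_force: 0.0
```

```bash
python3 tr.py; python3 -c "
from h import *
d=grab('top');W=cloud(d);f=d['frame'];z=W[...,2]
d=grab('side');cv2.imwrite('pics/side8.png',cv2.resize(d['frame'][120:360,150:470,::-1],(800,600),interpolation=cv2.INTER_CUBIC))"
```

```text
shift [  2.67 -44.98  13.01] turn 0.15 pos [0.3866 0.3132 0.1949] yaw 1.65 F [ 0.04 -0.47  0.61] t 22.775 tilt [ 0.002  0.001 -1.   ]
(array([ 635.2, -119.5]), array([244.1, 142.6]), 11.9)
[[-0.2, 0.5305], [-0.19, 0.5252], [-0.18, 0.5252], [-0.17, 0.5252], [-0.16, 0.5252], [-0.15, 0.5243], [-0.14, 0.5241], [-0.13, 0.5235], [-0.12, 0.5237], [-0.11, 0.5883], [-0.1, 0.5234], [-0.09, 0.523], [-0.08, 0.5221], [-0.07, 0.5221]] -1.7444320651407688
```

View pics/side8.png

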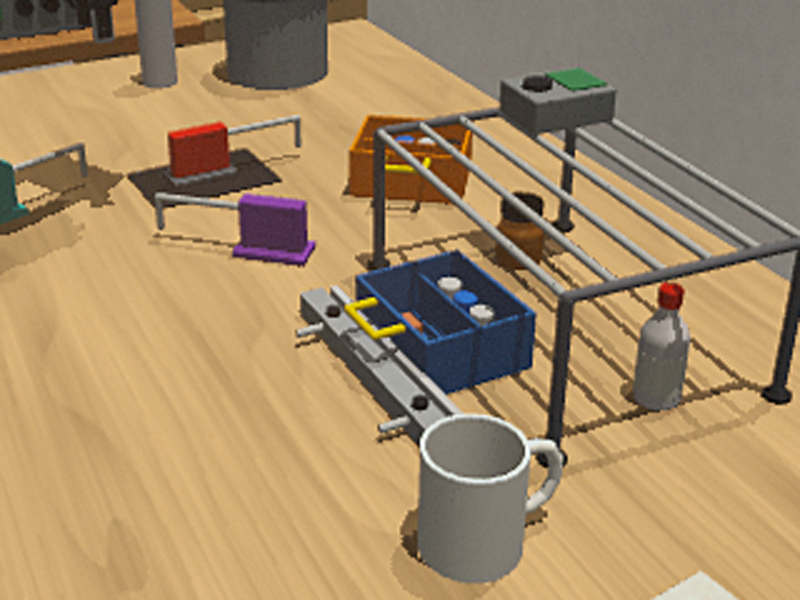

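The hook stands on its mat (200,155), the tray is seated against the fence (440,320), and the bottle, jar and mug are where they were. Handing in.

```bash
python3 -c "
from station import ctrl
print(ctrl.finish_job())"
```

```text
the job is handed in; nothing more can be done
None
```

The job is handed in: I drew the blue tray out with the red hook and seated it square on the fence, held it under a pull of about 9 N for 1.5 s, and stood the hook back upright on its mat and let go, with the bottle, jar and mug left alone.

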